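# Make up two microscope overhaul kits

## Task

Make up the two microscope kits from the parts standing on the bench. In the three-bay tray, starting from the pull tab, put the longest objective, then the eyepiece in the middle bay and the thumb screw in the last bay; in the two-bay tray put the large focusing knob in the large bay and the shortest objective in the small bay. Each part must stand in its bay just as it stands now, the same end up and flat on the bay's floor; leave the middle-length objective and the amber bottle standing where they are.

Things in the scene. Friction and masses are not known exactly. Their poses are not given: they have to be found in the camera images.
- long_tray: Tray of pale grey walls and black floor, with three equal square bays in a row along its y axis and a bare aluminium pull tab (36 x 24 mm, 5 mm high) sticking out of its +y end. Fixed. 178 mm long (y, without tab), 62 mm deep (x), walls and dividers 4 mm thick and 10 mm high, floor 3 mm thick. Bays 54 x 54 mm inside, centres at y = +58 (beside the tab), 0 and -58 mm, x = 0. Origin: centre of the underside without the tab, on the bench; z up.
- short_tray: Tray of pale grey walls and black floor, with two bays of unequal size and no tab. Fixed. 136 mm long (y), 82 mm deep (x), walls and divider 4 mm thick and 10 mm high, floor 3 mm thick. Large bay 74 x 74 mm inside, centre at y = -27 mm; small bay 74 (x) x 50 mm (y) inside, centre at y = +39 mm; both at x = 0. Origin: centre of the underside, on the bench; z up.
- long_objective: Longest and slimmest of three steel microscope objectives, loose, standing nose up. 64 mm high; plain cylinder 24 mm across from the foot to 46 mm, then a cone to a 10 mm nose. About 90 g. Origin: centre of the underside; z along the barrel, up.
- middle_objective: The middle one of three steel microscope objectives by length, loose, standing nose up: 49 mm high, 27 mm across up to 36 mm, then a cone to a 14 mm nose. Not wanted: stays where it is. Origin: centre of the underside; z up.
- short_objective: Shortest and thickest of three steel microscope objectives, loose, standing nose up. 36 mm high; plain cylinder 30 mm across up to 30 mm, then a bevel to a 20 mm nose. About 70 g. Origin: centre of the underside; z up.
- eyepiece: Microscope eyepiece, loose, standing on its black eye cup with its steel tube up. Cup 34 mm across and 16 mm high, tube 23 mm across from there to 50 mm. About 60 g. Origin: centre of the underside; z up.
- focus_knob: Large knurled steel focusing knob, loose, lying flat, hub up. Disc 50 mm across and 26 mm thick, on it a dark hub 22 mm across up to 32 mm. About 120 g. Origin: centre of the underside; z up.
- thumb_screw: Small steel thumb screw, loose, standing on its knurled head with the shank up. Head 26 mm across and 14 mm high, shank 10 mm across from there to 46 mm. About 40 g. Origin: centre of the underside; z up.
- amber_bottle: Small amber glass bottle with a black cap, 26 mm across, 50 mm high, standing loose among the stock. Stays where it is. Origin: centre of the underside; z up.
Things that resemble listed ones, but are neither listed nor needed, are in the scene too. Leave any green look-alike of the eyepiece alone.

How it is judged (in metres and radians):
At the end, for the whole second after the job is handed in: All five parts upright (0.12 rad) on the floor of their own bays (foot 0 to 6 mm above the tray underside), within 17 mm of the bay centre along each tray axis (short objective 25 mm along x), at rest; middle objective and amber bottle upright, within 20 mm of their start (x of long_objective in the frame of long_tray between -0.017 and 0.017 m and y of long_objective in the frame of long_tray between 0.041 and 0.075 m and z of long_objective in the frame of long_tray between 0 and 0.006 m and angle between each of long_objective, eyepiece, thumb_screw, focus_knob, short_objective's own z axis and vertical below 0.12 rad and linear speed of each of long_objective, eyepiece, thumb_screw, focus_knob, short_objective below 0.02 m/s and angular speed of each of long_objective, eyepiece, thumb_screw, focus_knob, short_objective below 0.2 rad/s and x of eyepiece in the frame of long_tray between -0.017 and 0.017 m and y of eyepiece in the frame of long_tray between -0.017 and 0.017 m and z of eyepiece in the frame of long_tray between 0 and 0.006 m and x of thumb_screw in the frame of long_tray between -0.017 and 0.017 m and y of thumb_screw in the frame of long_tray between -0.075 and -0.041 m and z of thumb_screw in the frame of long_tray between 0 and 0.006 m and x of focus_knob in the frame of short_tray between -0.017 and 0.017 m and y of focus_knob in the frame of short_tray between -0.044 and -0.01 m and z of focus_knob in the frame of short_tray between 0 and 0.006 m and x of short_objective in the frame of short_tray between -0.025 and 0.025 m and y of short_objective in the frame of short_tray between 0.022 and 0.056 m and z of short_objective in the frame of short_tray between 0 and 0.006 m and distance of each of middle_objective, amber_bottle from where it was at the start of the episode below 0.02 m and angle between each of middle_objective, amber_bottle's own z axis and vertical below 0.2 rad); the robot touches nothing.
It fails at once if the middle objective is shifted by 20 mm or more, or tipped (distance of middle_objective from where it was at the start of the episode above 0.02 m or angle between middle_objective's own z axis and vertical above 0.2 rad).
It fails at once if the amber bottle is shifted by 20 mm or more, or tipped (distance of amber_bottle from where it was at the start of the episode above 0.02 m or angle between amber_bottle's own z axis and vertical above 0.2 rad).
It also fails if it takes over 106 s, if anything falls off the work surface, if the arm or the gripper's body presses on something with over 40 N, if the wrist force passes 120 N, or if a joint passes its speed limit or range.

## Robot

A 6-joint arm with a two-finger parallel gripper is mounted at the origin on the work surface. World frame = base frame: x ahead of the robot, y to its left, z up, the work surface at z = 0. Lengths are in mm, angles in rad, forces in N, time in s.
With the tool pointing down it reaches from about 275 to 1000 mm from the base axis. Payload 8.4 kg.
Tool frame: the origin (TCP) lies on the centre line of the jaws, within the pads' length; the fingertips stand 22 mm ahead of it and the grasp point (between the pads) lies 3 mm ahead of it; z points along the fingers, x is the direction in which the jaws open and shut, and the axes are right-handed (so a half turn about z gives the same grasp; the last joint's range is limited). The gripper opens to 85 mm and grips with 20 to 120 N. Pads are 22 mm wide; open, the fingers measure 114 mm over their backs; the gripper's body (76 mm by 85 mm) begins 54 mm behind the grasp point. The pads swing forward as they close: fully open they stand 13 mm farther back than shut.
Start: joints at [1.161, 0.353, 1.633, -0, 1.155, -0.002], TCP at [247.868, 573.75, 253.281] pointing down, gripper open.
Joint ranges: [-2.63, 2.63], [-0.92, 2.1], [0.06, 2.66], [-1.3, 4.44], [0, 2.69], [-3.02, 3.02]. Speed limits (rad/s): [2.22, 2.22, 2.79, 3.14, 3.14, 3.14].

## Interface

Orientations are given as [roll, pitch, yaw] about the fixed x, y, z axes, in that order (R = Rz(yaw) Ry(pitch) Rx(roll)).
In Python, from rig import status, viewer, job gives the robot as it stands.
- The arm moves only by the tool send_rows, never from a script. Its argument "plan" is a list of rows, each a list of 3 entries, a list of its own where there are three numbers: the shift along the tool's x, y, z in m, then the turn, a rotation vector about the tool's x, y, z in rad, then the opening, from -1 (shut) to 1 (fully open). In form: [[[x, y, z], [rx, ry, rz], jaw], ...]. A call has exactly 5 rows; each row is the pose to reach, as a shift and turn from the pose measured when the call began, along the tool's axes at that moment; what a row does not reach only later rows make up. A row lasts 1/12 s, in which the tool goes at most 41.7 mm and 7.16 degrees, less where a joint would pass 70% of its speed; a pose out of reach is approached as far as the arm can. A call with a gripper value outside its range is refused whole. The fingers move at their own pace and stop on an object; "squeeze" is the grip in N (left out, the last holds). Time passes only in rows, so rows that repeat a pose let the fingers close, or fill a call up. It gives the time, the measured TCP pose, the force and the opening at its end, in the units of the state.
- status.sense(): the state, without advancing time (a new reading comes with each control period).
- viewer.grab_frame(name): name is "scene" or "top" or "wrist"; returns the picture (384x512x3 uint8, red, green, blue); there is no depth.
- viewer.camera_params(name): a dict with "intrinsics" (3x3 intrinsics, pixels), "xyz" and "orientation" of the camera in the world. Camera axes: x right, y down, z forward; pixel columns grow to the right and rows downward; lengths in mm; the calibration is good to about 2 mm. A picture is of the moment at which its call begins: read the wrist's pose just before it. camera_params takes no time and is no camera call; for the wrist camera it gives the pose at the moment of the call.
- job.sign_off(): hands the job in, once; it reports no verdict.
Trained networks look in the newest picture that a camera, given by its name, has taken for a name from the list of things; names that differ only in an ending like _2 or _b are one class to them, and where a whole thing is asked for, a point or a joint stands for the part that bears it (a point fixed in the world has none). Each returns a list of dicts, best first, with "p" (0 to 1); they miss things now and then, are a little off and sometimes report something else, mostly with a low value. They report only what shows in the picture. A call takes as long as a camera call. They do not tell look-alikes from the thing itself.
- viewer.cut_out(label, camera): "mask" (384x512 bool, what is visible of it) and "extent" ([left, top, width, height] in pixels, round what is visible of it).
The state is a dict: "clock": time; "qpos": joint angles; "qvel": joint speeds; "joint_efforts": joint torques, N m; "eef_pos": TCP position; "tcp_rot": TCP orientation; "contact_force": force on the tool from outside, world axes, zero at the start; "wrist_torque": the same for the moment, N m; "opening": opening from 0.0 (shut) to 1.0 (fully open).
Only numpy, scipy, OpenCV 4.12 (cv2) and the standard library are available. Lean on these libraries where they do the work, as an engineer would, in place of code of your own. Each camera call takes 0.05 s, during which the arm holds its last target.

## Working session

There is one attempt and no reset: what is moved stays moved. The work goes in short steps, Python scripts to look and compute and a tool call to move; the robot and the scene stay as the last step left them, time stands still between calls to the robot, and variables do not carry over. Pictures are saved under pics/ and viewed, and the job is handed in when it is done.

Besides the shell and the picture viewer there is one more tool, called after "Emit:" as name([rows], argument=value, ...), one row to a line, values as JSON. send_rows: Moves the arm, as the interface text tells. Its arguments: {"type":"object","properties":{"plan":{"type":"array"},"squeeze":{"type":"number"}},"required":["plan"]}

```bash
mkdir -p pics; ls; python3 - <<'E'
from rig import status, viewer, job
import cv2
print(status.sense())
for n in ["scene","top","wrist"]:
    p=viewer.camera_params(n); print(n,p)
    im=viewer.grab_frame(n); cv2.imwrite(f"pics/{n}0.png",im[:,:,::-1])
E
```

```text
pics
{'clock': 0.0, 'qpos': array([ 1.16058525e+00,  3.53632712e-01,  1.63416666e+00,  1.31375932e-05,
        1.15517850e+00, -2.39343718e-03]), 'qvel': array([ 2.65722963e-03,  5.61902321e-05,  6.40718034e-04, -3.18486827e-04,
       -1.08090170e-03,  1.41225014e-03]), 'joint_efforts': array([-6.28478074e-05, -6.05240965e+01, -3.42067087e+01,  1.47045812e-04,
        9.36606608e-03, -1.86209815e-05]), 'eef_pos': array([247.68984592, 573.32713517, 252.55737778]), 'tcp_rot': array([-3.14157733e+00,  1.38518913e-03,  1.16297339e+00]), 'contact_force': array([-0.75929869,  0.22634996,  0.06584959]), 'wrist_torque': array([-0.01451221,  0.00056963,  0.0264392 ]), 'opening': 0.998360605916688}
scene {'intrinsics': array([[419.49837049,   0.        , 254.92036101],
       [  0.        , 419.49837049, 188.67574955],
       [  0.        ,   0.        ,   1.        ]]), 'xyz': array([1056.64712761,  362.11422794,  585.35985222]), 'orientation': array([-2.27341155,  0.02148303,  2.12101123])}
top {'intrinsics': array([[452.14902064,   0.        , 254.36498812],
       [  0.        , 452.14902064, 189.38409821],
       [  0.        ,   0.        ,   1.        ]]), 'xyz': array([ 388.83021088,   13.87286377, 1178.09335688]), 'orientation': array([-3.04059359, -0.0083819 , -1.54374481])}
wrist {'intrinsics': array([[294.89691412,   0.        , 261.0301009 ],
       [  0.        , 294.89691412, 193.39936962],
       [  0.        ,   0.        ,   1.        ]]), 'xyz': array([180.17817359, 603.84486869, 372.2712328 ]), 'orientation': array([2.84876031e+00, 1.74355408e-03, 1.16346463e+00])}
```

View pics/scene0.png

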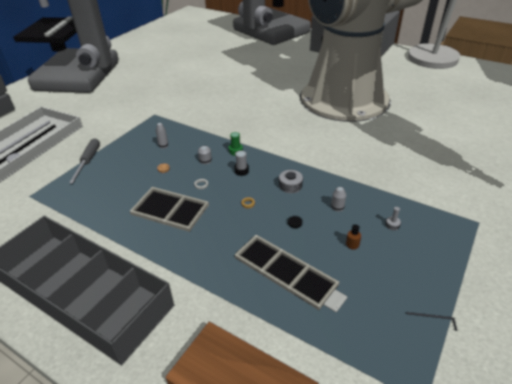

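View pics/top0.png

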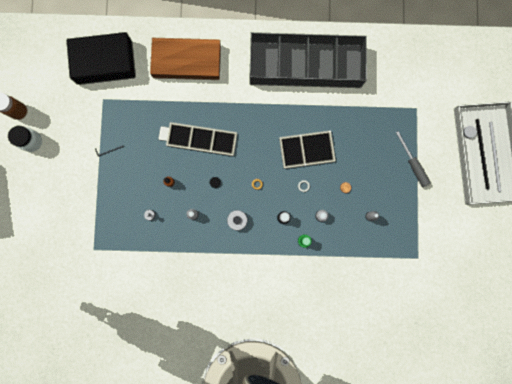

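View pics/wrist0.png

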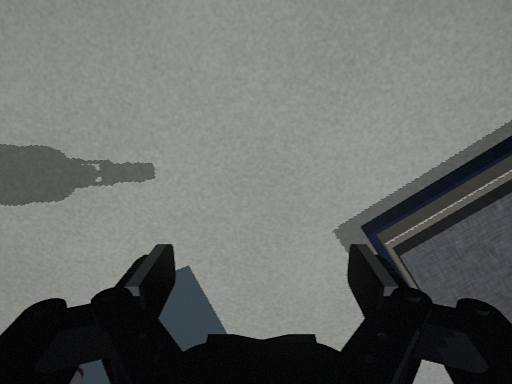

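```bash
cat > h.py <<'E'
from rig import status, viewer, job
import cv2, numpy as np
from scipy.spatial.transform import Rotation as R
def P(n):
    p=viewer.camera_params(n); return p["intrinsics"],p["xyz"],R.from_euler('xyz',p["orientation"]).as_matrix()
def px2w(p,u,v,z):
    K,c,M=p; d=M@np.linalg.solve(K,[u,v,1.]); t=(z-c[2])/d[2]; return c+t*d
def w2px(p,X):
    K,c,M=p; q=K@(M.T@(np.asarray(X,float)-c)); return q[:2]/q[2]
E
python3 - <<'E'
from h import *
p=P("top")
names="long_tray short_tray long_objective middle_objective short_objective eyepiece focus_knob thumb_screw amber_bottle".split()
ov=cv2.imread("pics/top0.png")
for n in names:
    for d in viewer.cut_out(n,"top"):
        if d["p"]<.15: continue
        e=d["extent"]; m=d["mask"]; 
        r=cv2.minAreaRect(np.argwhere(m)[:,::-1].astype(np.float32))
        print(n,round(d["p"],2),[round(float(x)) for x in e],px2w(p,e[0]+e[2]/2,e[1]+e[3]/2,20).round(),r[0],r[1],r[2])
E
```

```text
long_tray 0.96 [160, 125, 76, 29] [633. 157.  20.] (196.95086669921875, 138.06936645507812) (76.25667572021484, 23.872982025146484) 8.746162414550781
long_objective 0.61 [364, 214, 16, 11] [ 439. -297.   20.] (372.0, 216.0) (8.0, 12.0) 90.0
middle_objective 0.46 [188, 206, 10, 16] [439. 164.  20.] (192.5, 214.0) (10.0, 11.0) 90.0
short_objective 0.6 [312, 210, 18, 14] [ 441. -166.   20.] (321.6000061035156, 215.70004272460938) (11.62755298614502, 12.969193458557129) 63.43495178222656
eyepiece 0.44 [299, 236, 14, 13] [ 375. -127.   20.] (304.5, 241.0) (12.0, 11.0) 90.0
focus_knob 0.54 [225, 210, 20, 23] [422.  53.  20.] (237.25, 219.75) (18.384775161743164, 19.091880798339844) 45.0
thumb_screw 0.43 [143, 211, 13, 10] [431. 274.  20.] (149.0, 214.5) (9.0, 10.0) 90.0
```

```bash
python3 - <<'E'
from h import *
im=cv2.imread("pics/top0.png")
cv2.imwrite("pics/topz1.png",cv2.resize(im[110:255,130:260],None,fx=4.1,fy=4.1,interpolation=cv2.INTER_CUBIC)[:600])
cv2.imwrite("pics/topz2.png",cv2.resize(im[110:255,260:395],None,fx=4.1,fy=4.1,interpolation=cv2.INTER_CUBIC)[:600])
s=cv2.imread("pics/scene0.png")
cv2.imwrite("pics/scz.png",cv2.resize(s[110:320,120:420],None,fx=2.6,fy=2.6,interpolation=cv2.INTER_CUBIC))
E
```

```text
(no output)
```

View pics/topz1.png

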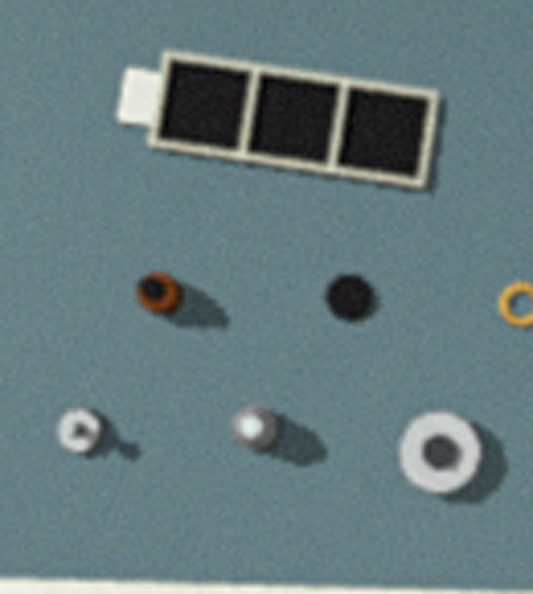

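View pics/topz2.png

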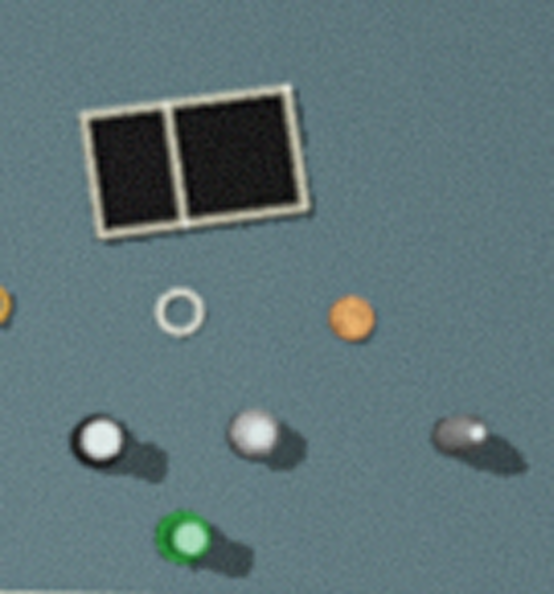

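View pics/scz.png

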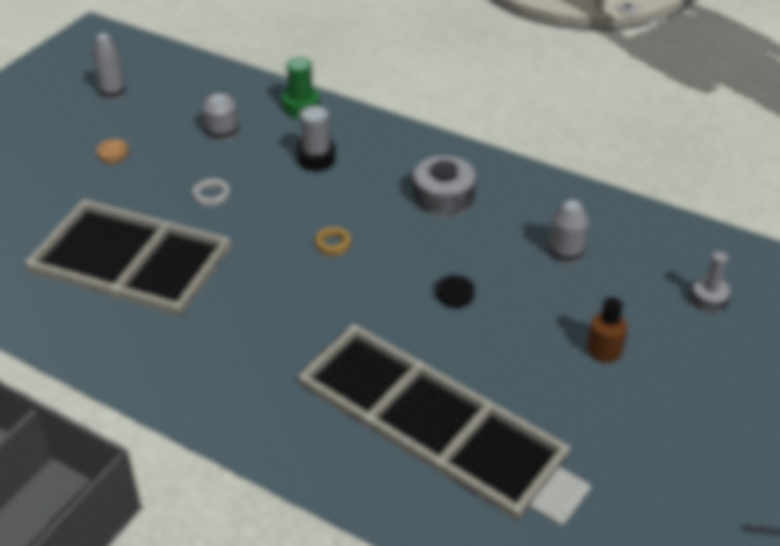

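```bash
python3 - <<'E'
from h import *
p=P("top")
def z1(u,v): return u/4.1+130-.4,v/4.1+110-.4
def z2(u,v): return u/4.1+260-.4,v/4.1+110-.4
for n,f,u,v,z in [("thumb",z1,80,431,14),("thumbtip",z1,81,431,46),("mid",z1,250,427,49),("knob",z1,441,452,26),("knobhub",z1,441,453,32),("eye cup",z2,98,441,16),("eye top",z2,101,440,50),("short top",z2,258,432,36),("long tip",z2,478,432,64),("bottle",z1,156,293,50),("green",z2,189,538,50)]:
    print(n,px2w(p,*f(u,v),z).round(1), np.round(f(u,v),1))
for f,c in [(z1,[(163,52),(439,92),(424,188),(150,147)]),(z2,[(80,112),(290,86),(311,212),(100,240)])]:
    w=np.array([px2w(p,*f(*q),10) for q in c])
    d=(w[0]+w[3]-w[1]-w[2])[:2]/2; e=(w[0]+w[1]-w[2]-w[3])[:2]/2
    yaw=np.arctan2(-d[0],d[1]); yaw2=np.arctan2(e[1],e[0])
    print("tray",w.mean(0),np.linalg.norm(d),np.linalg.norm(e),yaw,yaw2)
    c=w.mean(0)[:2]; M=np.array([[np.cos(yaw),-np.sin(yaw)],[np.sin(yaw),np.cos(yaw)]])
    for y in ([58,0,-58] if f is z1 else [-27,39]): print(y,c+M@[0,y])
# open fingertip relative to camera
s=status.sense(); T=R.from_euler('xyz',s["tcp_rot"]).as_matrix(); K,c,M=P("wrist")
print("cam in tool",T.T@(c-s["eef_pos"]))
for z in (0,5,10,15,20,22,25): print(z,[w2px((K,c,M),s["eef_pos"]+T@[x,0,z]).round() for x in(-42.5,42.5,0)])
E
```

```text
thumb [434.1 275.8  14. ] [149.1 214.7]
thumbtip [432.9 268.   46. ] [149.4 214.7]
mid [438.  164.9  49. ] [190.6 213.7]
knob [426.8  49.   26. ] [237.2 219.8]
knobhub [425.9  48.8  32. ] [237.2 220.1]
eye cup [437.2 -69.4  16. ] [283.5 217.2]
eye top [436.5 -68.8  50. ] [284.2 216.9]
short top [ 444.6 -166.6   36. ] [322.5 215. ]
long tip [ 446.9 -294.7   64. ] [376.2 215. ]
bottle [518.3 225.5  50. ] [167.6 181.1]
green [ 378.7 -123.3   50. ] [305.7 240.8]
tray [636.97887028 150.09848481  10.        ] 178.05134398528514 62.69097782188204 -0.11967154607136046 -0.10442557683794342
58 [643.9032646  207.68366314]
0 [636.97887028 150.09848481]
-58 [630.05447597  92.51330648]
tray [ 617.26936366 -128.49868293   10.        ] 136.17130199799664 83.27766535142806 0.15764501231995426 0.17358324743191916
-27 [ 621.50817085 -155.16387585]
39 [611.14664216 -89.98229315]
cam in tool [   1.05289259  -74.06089496 -119.64426274]
0 [array([167., 272.]), array([351., 272.]), array([259., 272.])]
5 [array([170., 267.]), array([348., 267.]), array([259., 267.])]
10 [array([173., 261.]), array([345., 261.]), array([259., 261.])]
15 [array([176., 256.]), array([342., 256.]), array([259., 256.])]
20 [array([178., 252.]), array([340., 252.]), array([259., 252.])]
22 [array([179., 250.]), array([339., 250.]), array([259., 250.])]
25 [array([181., 247.]), array([338., 247.]), array([259., 247.])]
```

```bash
cat >> h.py <<'E'
def go(x,y,z,yaw=None):
    s=status.sense(); T=R.from_euler('xyz',s["tcp_rot"])
    if yaw is None: yaw=np.arctan2(y,x)
    G=R.from_euler('xyz',[np.pi,0,yaw])
    d=T.inv().apply(np.array([x,y,z])-s["eef_pos"])/1000
    print("t",round(s["clock"],2),"pos",s["eef_pos"].round(1),"F",s["contact_force"].round(1),"op",round(s["opening"],2))
    print((x,y,z),"->",d.round(4).tolist(),(T.inv()*G).as_rotvec().round(3).tolist())
E
python3 -c "
from h import *
go(434,275,150)"
```

```text
t 0.6 pos [247.8 573.7 253.3] F [ 0.2 -0.2  0. ] op 1.0
(434, 275, 150) -> [-0.2004, 0.2894, 0.1033] [0.0, 0.0, 0.598]
```

Emit:
send_rows([
  [[-0.2004,0.2894,0.1033],[0,0,0.598],1],
  [[-0.2004,0.2894,0.1033],[0,0,0.598],1],
  [[-0.2004,0.2894,0.1033],[0,0,0.598],1],
  [[-0.2004,0.2894,0.1033],[0,0,0.598],1],
  [[-0.2004,0.2894,0.1033],[0,0,0.598],1],
], squeeze=40)

```text
clock: 1.02
eef_pos: [354.1, 402.6, 194.3]
tcp_rot: [-3.141, -0.001, 0.559]
contact_force: [1.0, 0.3, 0.3]
opening: 1.001
```

```bash
python3 -c "
from h import *
go(434,275,150)"
```

```text
t 1.02 pos [354.1 402.6 194.3] F [1.  0.3 0.3] op 1.0
(434, 275, 150) -> [-0.0, 0.1505, 0.0443] [-0.0, -0.001, -0.006]
```

Emit:
send_rows([
  [[0,0.1505,0.0443],[0,0,-0.006],1],
  [[0,0.1505,0.0443],[0,0,-0.006],1],
  [[0,0.1505,0.0443],[0,0,-0.006],1],
  [[0,0.1505,0.0443],[0,0,-0.006],1],
  [[0,0.1505,0.0443],[0,0,-0.006],1],
])

```text
clock: 1.43
eef_pos: [435.4, 270.4, 148.5]
tcp_rot: [3.14, 0.002, 0.562]
contact_force: [-0.2, 0.4, 0.5]
opening: 0.998
```

```bash
python3 -c "
from h import *
im=viewer.grab_frame('wrist'); cv2.imwrite('pics/w1.png',im[:,:,::-1]); p=P('wrist')
for d in viewer.cut_out('thumb_screw','wrist'):
  print(d['p'],d['extent'])
  e=d['extent'];print(px2w(p,e[0]+e[2]/2,e[1]+e[3]-e[2]/2,14))
for z in(0,14,46): print(w2px(p,[434,275,z]))
go(434,275,150)"
```

```text
0.84 [249.8, 165.5, 30.0, 32.9]
[434.22171242 280.34859787  14.        ]
[261.40360209 184.11080164]
[261.4009968  188.14764604]
[261.39392198 199.1099245 ]
t 1.53 pos [434.5 274.  149.8] F [ 0.3  0.8 -0.1] op 1.0
(434, 275, 150) -> [0.0001, -0.0011, -0.0002] [-0.0, -0.0, -0.003]
```

View pics/w1.png

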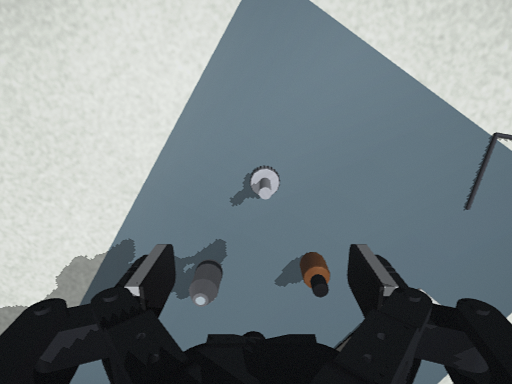

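```bash
python3 -c "
from h import *
p=P('wrist');im=viewer.grab_frame('wrist')
d=viewer.cut_out('thumb_screw','wrist')[0]
e=d['extent'];print(e,px2w(p,e[0]+e[2]/2,e[1]+e[2]/2+1,14))
ys,xs=np.where(d['mask']);print(ys.max())
g=im[int(e[1])-10:int(e[1]+e[3])+10,int(e[0])-20:int(e[0]+e[2])+20]
cv2.imwrite('pics/w1z.png',cv2.resize(g[:,:,::-1],None,fx=8,fy=8)); print(int(e[0])-20,int(e[1])-10)
for z in(0,14,46): print(w2px(p,[434,275,z]))
print(px2w(p,e[0]+e[2]/2,ys.max()-4,46))
go(434,275,150)"
```

```text
[249.9, 170.9, 28.7, 31.5] [435.08237707 279.39047665  14.        ]
202
229 160
[260.64903586 185.51970646]
[260.62493165 189.60577771]
[260.55951753 200.69457583]
[435.28035924 278.47343437  46.        ]
t 1.63 pos [434.  275.7 150.4] F [-0.8  0.6 -0.6] op 1.0
(434, 275, 150) -> [-0.0004, 0.0006, 0.0004] [-0.0, -0.001, 0.0]
```

View pics/w1z.png

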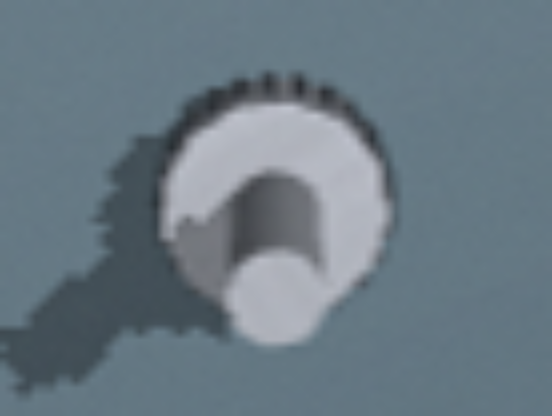

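```bash
python3 -c "
from h import *
go(435,278,42)"
```

```text
t 1.63 pos [434.  275.7 150.4] F [-0.8  0.6 -0.6] op 1.0
(435, 278, 42) -> [0.0019, -0.0014, 0.1084] [-0.0, -0.001, -0.004]
```

Emit:
send_rows([
  [[0.002,-0.0014,0.1084],[0,0,-0.004],0.3],
  [[0.002,-0.0014,0.1084],[0,0,-0.004],0.3],
  [[0.002,-0.0014,0.1084],[0,0,-0.004],0.3],
  [[0.002,-0.0014,0.1084],[0,0,-0.004],0.3],
  [[0.002,-0.0014,0.1084],[0,0,-0.004],0.0],
])

```text
clock: 2.05
eef_pos: [434.0, 278.8, 41.6]
tcp_rot: [-3.141, 0.001, 0.571]
contact_force: [0.3, 0.2, 0.5]
opening: 0.524
```

Emit:
send_rows([
  [[0,0,0],[0,0,0],-1],
  [[0,0,0],[0,0,0],-1],
  [[0,0,0],[0,0,0],-1],
  [[0,0,0],[0,0,0],-1],
  [[0,0,0],[0,0,0],-1],
])

```text
clock: 2.47
eef_pos: [434.9, 279.5, 43.1]
tcp_rot: [-3.141, -0.002, 0.571]
contact_force: [-1.3, 1.7, 9.0]
opening: 0.098
```

```bash
python3 -c "
from h import *
p=P('wrist');im=viewer.grab_frame('wrist');cv2.imwrite('pics/w2.png',im[:,:,::-1])
go(435,278,140)"
```

```text
t 2.52 pos [434.9 279.5  43.1] F [-1.2  1.2  9.1] op 0.1
(435, 278, 140) -> [-0.0006, 0.0012, -0.0969] [-0.001, -0.002, 0.002]
```

View pics/w2.png

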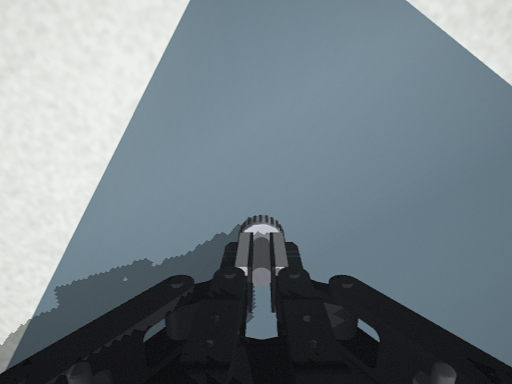

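```bash
python3 -c "
from h import *
go(435,278,130)
go(630,92.5,130)"
```

```text
t 2.52 pos [434.9 279.5  43.1] F [-1.2  1.2  9.1] op 0.1
(435, 278, 130) -> [-0.0006, 0.0012, -0.0869] [-0.001, -0.002, 0.002]
t 2.52 pos [434.9 279.5  43.1] F [-1.2  1.2  9.1] op 0.1
(630, 92.5, 130) -> [0.0633, 0.2627, -0.087] [-0.001, -0.001, 0.425]
```

Emit:
send_rows([
  [[0,0,-0.04],[0,0,0],-1],
  [[0,0,-0.08],[0,0,0],-1],
  [[0.008,0.032,-0.087],[0,0,0.05],-1],
  [[0.017,0.07,-0.087],[0,0,0.11],-1],
  [[0.026,0.108,-0.087],[0,0,0.18],-1],
])

```text
clock: 2.93
eef_pos: [516.5, 202.3, 132.2]
tcp_rot: [-3.141, -0.005, 0.39]
contact_force: [0.9, 1.7, -1.0]
opening: 0.098
```

```bash
python3 -c "
from h import *
go(630,92.5,130)"
```

```text
t 2.93 pos [516.5 202.3 132.2] F [ 0.9  1.7 -1. ] op 0.1
(630, 92.5, 130) -> [0.0632, 0.1447, 0.0024] [-0.002, -0.005, 0.244]
```

Emit:
send_rows([
  [[0.0158,0.0362,0.001],[-0.002,-0.005,0.06],-1],
  [[0.0316,0.0723,0.002],[-0.002,-0.005,0.12],-1],
  [[0.0474,0.1085,0.002],[-0.002,-0.005,0.18],-1],
  [[0.0632,0.1447,0.002],[-0.002,-0.005,0.244],-1],
  [[0.0632,0.1447,0.002],[-0.002,-0.005,0.244],-1],
])

```text
clock: 3.35
eef_pos: [635.2, 87.7, 131.6]
tcp_rot: [3.14, -0.005, 0.138]
contact_force: [-1.2, 0.3, -0.6]
opening: 0.098
```

```bash
python3 -c "
from h import *
im=viewer.grab_frame('wrist');p=P('wrist');im=viewer.grab_frame('wrist');cv2.imwrite('pics/w3.png',im[:,:,::-1])
for q in [(643.9,207.7),(637,150.1),(630,92.5)]: print(w2px(p,[*q,3]))
go(630,92.5,130)
go(630,92.5,48)"
```

```text
[296.9376378   48.68978614]
[276.27220683 123.89753602]
[258.09252221 189.63114815]
t 3.45 pos [630.8  91.  130.7] F [-0.   0.6 -0.9] op 0.09
(630, 92.5, 130) -> [-0.0006, -0.0016, 0.0007] [0.0, -0.001, -0.003]
t 3.45 pos [630.8  91.  130.7] F [-0.   0.6 -0.9] op 0.09
(630, 92.5, 48) -> [-0.0006, -0.0017, 0.0827] [0.0, -0.001, -0.003]
```

View pics/w3.png

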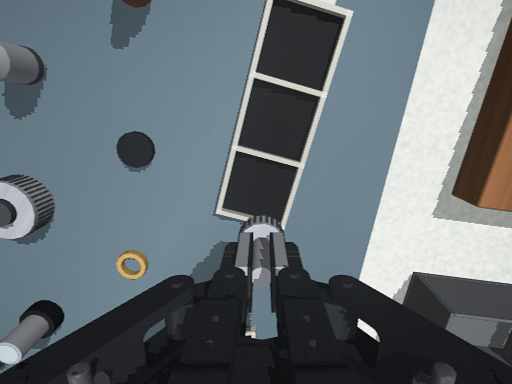

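Emit:
send_rows([
  [[-0.0006,-0.0017,0.04],[0,0,0],-1],
  [[-0.0006,-0.0017,0.07],[0,0,0],-1],
  [[-0.0006,-0.0017,0.08],[0,0,0],-1],
  [[-0.0006,-0.0017,0.0827],[0,0,0],-1],
  [[-0.0006,-0.0017,0.0835],[0,0,0],-1],
])

```text
clock: 3.87
eef_pos: [629.4, 93.2, 47.4]
tcp_rot: [3.141, 0.0, 0.144]
contact_force: [0.0, 0.1, -0.0]
opening: 0.103
```

```bash
python3 -c "
from h import *
go(630,92.5,46.1)"
```

```text
t 3.87 pos [629.4  93.2  47.4] F [ 0.   0.1 -0. ] op 0.1
(630, 92.5, 46.1) -> [0.0004, 0.0008, 0.0013] [0.0, 0.0, -0.002]
```

Emit:
send_rows([
  [[0,0,0.001],[0,0,0],-1],
  [[0,0,0.0015],[0,0,0],-1],
  [[0,0,0.002],[0,0,0],-1],
  [[0,0,0.002],[0,0,0],-1],
  [[0,0,0.002],[0,0,0],-1],
])

```text
clock: 4.28
eef_pos: [629.9, 93.4, 46.1]
tcp_rot: [3.141, -0.001, 0.144]
contact_force: [0.2, 0.9, 2.8]
opening: 0.098
```

Emit:
send_rows([
  [[0,0,0],[0,0,0],-0.7],
  [[0,0,0],[0,0,0],-0.5],
  [[0,0,0],[0,0,0],-0.4],
  [[0,0,0],[0,0,0],-0.3],
  [[0,0,-0.03],[0,0,0],-0.2],
])

```text
clock: 4.7
eef_pos: [626.2, 92.8, 71.5]
tcp_rot: [3.141, 0.008, 0.144]
contact_force: [-1.4, -0.7, -0.5]
opening: 0.399
```

Emit:
send_rows([
  [[0,0,-0.03],[0,0,0],0],
  [[0,0,-0.07],[0,0,0],0.3],
  [[0,0,-0.1],[0,0,0],0.7],
  [[0,0,-0.1],[0,0,0],1],
  [[0,0,-0.1],[0,0,0],1],
])

```text
clock: 5.12
eef_pos: [628.2, 93.1, 173.6]
tcp_rot: [3.141, 0.004, 0.144]
contact_force: [-0.6, -0.1, -0.2]
opening: 1.0
```

```bash
python3 -c "
from h import *
im=viewer.grab_frame('wrist');p=P('wrist');im=viewer.grab_frame('wrist');cv2.imwrite('pics/w4.png',im[:,:,::-1])
for q in [(643.9,207.7),(637,150.1),(630,92.5)]: print(w2px(p,[*q,3]))
go(436.8,-69.1,150)"
```

```text
[299.21536588  61.96402458]
[281.15885504 125.69131745]
[264.9807589  182.42948067]
t 5.22 pos [626.3  92.8 170.6] F [ 0.1  0.2 -1.1] op 1.0
(436.8, -69.1, 150) -> [-0.2106, 0.133, 0.0225] [0.002, 0.009, 0.301]
```

View pics/w4.png

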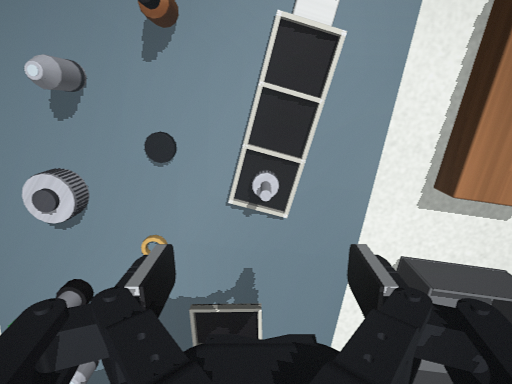

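```bash
python3 -c "
from h import *
p=P('wrist')
for q in [(304,57),(284,122),(268,181)]: print(px2w(p,*q,4))
"
```

```text
[646.10340388 211.84160703   4.        ]
[637.88672599 153.82455345   4.        ]
[631.61626598  94.80835475   4.        ]
```

Emit:
send_rows([
  [[-0.035,0.0222,0.004],[0,0.009,0.05],1],
  [[-0.07,0.0444,0.008],[0,0.009,0.1],1],
  [[-0.105,0.0666,0.012],[0,0.009,0.15],1],
  [[-0.14,0.0888,0.016],[0,0.009,0.2],1],
  [[-0.175,0.111,0.02],[0,0.009,0.25],1],
])

```text
clock: 5.63
eef_pos: [466.4, -42.5, 150.4]
tcp_rot: [3.14, 0.003, -0.108]
contact_force: [0.0, -0.6, 0.4]
opening: 1.002
```

```bash
python3 -c "
from h import *
go(436.8,-69.1,150)"
```

```text
t 5.63 pos [466.4 -42.5 150.4] F [ 0.  -0.6  0.4] op 1.0
(436.8, -69.1, 150) -> [-0.0265, 0.0296, 0.0005] [0.002, 0.003, 0.049]
```

Emit:
send_rows([
  [[-0.0265,0.0296,0.0005],[0.002,0.003,0.049],1],
  [[-0.0265,0.0296,0.0005],[0.002,0.003,0.049],1],
  [[-0.0265,0.0296,0.0005],[0.002,0.003,0.049],1],
  [[-0.0265,0.0296,0.0005],[0.002,0.003,0.049],1],
  [[-0.0265,0.0296,0.0005],[0.002,0.003,0.049],1],
])

```text
clock: 6.05
eef_pos: [437.6, -68.7, 149.6]
tcp_rot: [-3.141, 0.0, -0.156]
contact_force: [0.3, 0.5, -1.2]
opening: 0.999
```

```bash
cat >> h.py <<'E'
def look(n,name,xy,zs,yaw=None,extra=()):
    viewer.grab_frame('wrist'); p=P('wrist'); im=viewer.grab_frame('wrist'); cv2.imwrite(f'pics/{n}.png',im[:,:,::-1])
    for z in zs: print("pred",z,w2px(p,[*xy,z]).round(1))
    for d in viewer.cut_out(name,'wrist'): print(round(d['p'],2),d['extent'])
    np.savez('lastcam',K=p[0],c=p[1],M=p[2])
def lp(u,v,z):
    f=np.load('lastcam.npz'); return px2w((f['K'],f['c'],f['M']),u,v,z).round(1)
E
python3 -c "
from h import *
look('w5','eyepiece',(436.8,-69.1),(0,16,50))
go(436.8,-69.1,42)"
```

```text
pred 0 [260.5 187.4]
pred 16 [260.4 192.2]
pred 50 [260.3 204.5]
0.96 [242.2, 167.2, 38.3, 51.0]
0.7 [189.9, 230.9, 37.0, 55.3]
t 6.2 pos [437.6 -68.5 149.8] F [-1.4  0.8 -0.3] op 1.0
(436.8, -69.1, 42) -> [-0.0007, 0.0008, 0.1078] [-0.0, 0.0, 0.002]
```

View pics/w5.png

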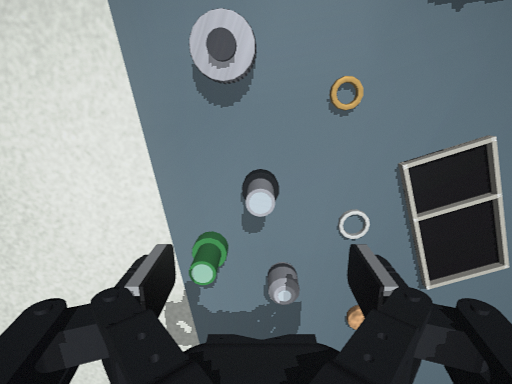

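Emit:
send_rows([
  [[-0.0007,0.0008,0.04],[0,0,0],0.3],
  [[-0.0007,0.0008,0.08],[0,0,0],0.2],
  [[-0.0007,0.0008,0.108],[0,0,0],0.2],
  [[-0.0007,0.0008,0.108],[0,0,0],0.2],
  [[-0.0007,0.0008,0.108],[0,0,0],0.2],
])

```text
clock: 6.62
eef_pos: [436.0, -68.5, 40.9]
tcp_rot: [-3.141, 0.004, -0.154]
contact_force: [0.3, 0.5, 0.6]
opening: 0.601
```

Emit:
send_rows([
  [[0,0,0],[0,0,0],-1],
  [[0,0,0],[0,0,0],-1],
  [[0,0,0],[0,0,0],-1],
  [[0,0,0],[0,0,0],-1],
  [[0,0,0],[0,0,0],-1],
])

```text
clock: 7.03
eef_pos: [437.4, -68.6, 42.6]
tcp_rot: [-3.141, 0.001, -0.154]
contact_force: [-0.9, 2.2, 8.7]
opening: 0.257
```

```bash
python3 -c "
from h import *
go(637.5,152,130)"
```

```text
t 7.03 pos [437.4 -68.6  42.6] F [-0.9  2.2  8.7] op 0.26
(637.5, 152, 130) -> [0.1638, -0.2489, -0.0873] [-0.001, 0.0, -0.388]
```

Emit:
send_rows([
  [[0,0,-0.04],[0,0,0],-1],
  [[0,0,-0.08],[0,0,0],-1],
  [[0.02,-0.03,-0.087],[0,0,-0.04],-1],
  [[0.04,-0.061,-0.087],[0,0,-0.1],-1],
  [[0.06,-0.092,-0.087],[0,0,-0.15],-1],
])

```text
clock: 7.45
eef_pos: [512.9, 13.7, 132.7]
tcp_rot: [-3.141, -0.005, -0.003]
contact_force: [1.0, -0.5, -1.2]
opening: 0.256
```

```bash
python3 -c "
from h import *
go(637.5,152,130)"
```

```text
t 7.45 pos [512.9  13.7 132.7] F [ 1.  -0.5 -1.2] op 0.26
(637.5, 152, 130) -> [0.1242, -0.1387, 0.0034] [-0.0, -0.005, -0.237]
```

Emit:
send_rows([
  [[0.025,-0.028,0.003],[0,-0.005,-0.047],-1],
  [[0.05,-0.056,0.003],[0,-0.005,-0.094],-1],
  [[0.0745,-0.0832,0.003],[0,-0.005,-0.141],-1],
  [[0.1,-0.111,0.003],[0,-0.005,-0.188],-1],
  [[0.1242,-0.1387,0.003],[0,-0.005,-0.237],-1],
])

```text
clock: 7.87
eef_pos: [639.0, 153.7, 131.9]
tcp_rot: [-3.141, -0.002, 0.236]
contact_force: [1.0, -0.4, 0.1]
opening: 0.262
```

```bash
python3 -c "
from h import *
go(637.5,152,48)"
```

```text
t 7.87 pos [639.  153.7 131.9] F [ 1.  -0.4  0.1] op 0.26
(637.5, 152, 48) -> [-0.002, 0.0013, 0.0839] [-0.0, -0.002, 0.002]
```

Emit:
send_rows([
  [[-0.002,0.0013,0],[0,0,0],-1],
  [[-0.002,0.0013,0.04],[0,0,0],-1],
  [[-0.002,0.0013,0.07],[0,0,0],-1],
  [[-0.002,0.0013,0.082],[0,0,0],-1],
  [[-0.002,0.0013,0.084],[0,0,0],-1],
])

```text
clock: 8.28
eef_pos: [636.1, 151.7, 46.4]
tcp_rot: [-3.141, 0.001, 0.236]
contact_force: [0.3, 0.2, -0.1]
opening: 0.259
```

```bash
python3 -c "
from h import *
go(637.5,152,45)"
```

```text
t 8.28 pos [636.1 151.7  46.4] F [ 0.3  0.2 -0.1] op 0.26
(637.5, 152, 45) -> [0.0014, 0.0, 0.0014] [-0.0, 0.001, 0.002]
```

Emit:
send_rows([
  [[0.001,0,0.0005],[0,0,0],-1],
  [[0.001,0,0.001],[0,0,0],-1],
  [[0.001,0,0.0015],[0,0,0],-1],
  [[0.001,0,0.0015],[0,0,0],-1],
  [[0.001,0,0.0015],[0,0,0],-1],
])

```text
clock: 8.7
eef_pos: [637.7, 152.0, 46.0]
tcp_rot: [-3.141, -0.0, 0.236]
contact_force: [0.1, -0.6, 0.2]
opening: 0.257
```

Emit:
send_rows([
  [[0,0,0.0015],[0,0,0],-1],
  [[0,0,0.0015],[0,0,0],-1],
  [[0,0,0.002],[0,0,0],-1],
  [[0,0,0.002],[0,0,0],-1],
  [[0,0,0.002],[0,0,0],-1],
])

```text
clock: 9.12
eef_pos: [637.9, 152.0, 45.7]
tcp_rot: [-3.141, -0.001, 0.236]
contact_force: [-4.8, -0.6, 13.4]
opening: 0.256
```

Emit:
send_rows([
  [[0,0,-0.001],[0,0,0],-0.3],
  [[0,0,-0.001],[0,0,0],-0.1],
  [[0,0,-0.001],[0,0,0],0],
  [[0,0,-0.001],[0,0,0],0.1],
  [[0,0,-0.02],[0,0,0],0.1],
])

```text
clock: 9.53
eef_pos: [635.5, 151.4, 62.5]
tcp_rot: [-3.141, 0.005, 0.236]
contact_force: [-1.1, -0.9, 0.8]
opening: 0.553
```

Emit:
send_rows([
  [[0,0,-0.03],[0,0,0],0.2],
  [[0,0,-0.07],[0,0,0],0.5],
  [[0,0,-0.1],[0,0,0],0.8],
  [[0,0,-0.1],[0,0,0],1],
  [[0,0,-0.1],[0,0,0],1],
])

```text
clock: 9.95
eef_pos: [637.2, 151.8, 164.5]
tcp_rot: [-3.141, 0.001, 0.236]
contact_force: [-0.1, 0.0, -0.8]
opening: 0.999
```

```bash
python3 -c "
from h import *
look('w6','eyepiece',(637.5,152),(3,19,53))
go(426.5,49,150)"
```

```text
pred 3 [263.2 183.9]
pred 19 [263.2 188.4]
pred 53 [263.3 199.7]
0.97 [246.7, 165.5, 35.3, 49.1]
0.35 [128.5, 52.1, 44.8, 33.3]
t 10.1 pos [634.9 151.3 160.9] F [-0.1 -1.  -1.1] op 1.0
(426.5, 49, 150) -> [-0.2265, 0.0507, 0.0126] [0.0, 0.007, 0.122]
```

View pics/w6.png

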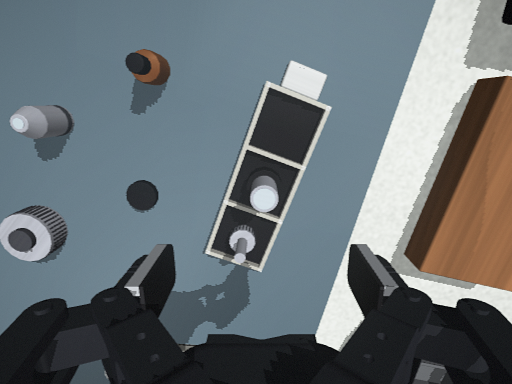

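```bash
python3 -c "
from h import *
print(lp(289,126,4),lp(263,183,4))"
```

```text
[647.5 211.5   4. ] [637.1 153.1   4. ]
```

Emit:
send_rows([
  [[-0.04,0.009,0.003],[0,0.007,0.025],1],
  [[-0.08,0.018,0.006],[0,0.007,0.05],1],
  [[-0.12,0.027,0.009],[0,0.007,0.075],1],
  [[-0.16,0.036,0.012],[0,0.007,0.1],1],
  [[-0.2,0.045,0.0126],[0,0.007,0.122],1],
])

```text
clock: 10.52
eef_pos: [447.7, 59.9, 147.8]
tcp_rot: [3.141, 0.004, 0.113]
contact_force: [-0.2, -0.1, 0.6]
opening: 1.0
```

```bash
python3 -c "
from h import *
go(426.5,49,130)"
```

```text
t 10.52 pos [447.7  59.9 147.8] F [-0.2 -0.1  0.6] op 1.0
(426.5, 49, 130) -> [-0.0222, 0.0084, 0.0179] [0.0, 0.004, -0.001]
```

Emit:
send_rows([
  [[-0.0222,0.0084,0.0179],[0,0.004,0],1],
  [[-0.0222,0.0084,0.0179],[0,0.004,0],1],
  [[-0.0222,0.0084,0.0179],[0,0.004,0],1],
  [[-0.0222,0.0084,0.0179],[0,0.004,0],1],
  [[-0.0222,0.0084,0.0179],[0,0.004,0],1],
])

```text
clock: 10.93
eef_pos: [427.9, 49.4, 130.0]
tcp_rot: [3.141, -0.001, 0.113]
contact_force: [-0.4, -0.3, 0.9]
opening: 1.001
```

```bash
python3 -c "
from h import *
look('w7','focus_knob',(426.5,49),(0,26,32))
go(426.5,49,27)"
```

```text
pred 0 [259.3 192.9]
pred 26 [259.1 202.3]
pred 32 [259.1 204.7]
0.94 [229.5, 167.3, 64.1, 62.0]
t 11.08 pos [427.5  49.4 130. ] F [-0.3  0.2  0.4] op 1.0
(426.5, 49, 27) -> [-0.0011, 0.0003, 0.103] [0.0, -0.001, -0.001]
```

View pics/w7.png

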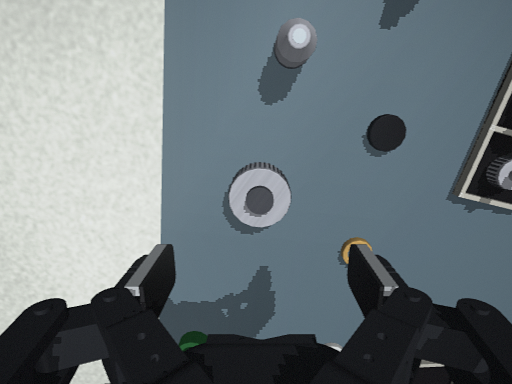

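Emit:
send_rows([
  [[-0.0008,-0.0028,0.04],[0,0,0],0.8],
  [[-0.0008,-0.0028,0.08],[0,0,0],0.8],
  [[-0.0008,-0.0028,0.1],[0,0,0],0.8],
  [[-0.0008,-0.0028,0.103],[0,0,0],0.8],
  [[-0.0008,-0.0028,0.103],[0,0,0],0.8],
])

```text
clock: 11.5
eef_pos: [425.9, 52.2, 26.2]
tcp_rot: [3.141, 0.002, 0.114]
contact_force: [-0.2, -0.5, 0.3]
opening: 0.903
```

Emit:
send_rows([
  [[0,0,0],[0,0,0],-1],
  [[0,0,0],[0,0,0],-1],
  [[0,0,0],[0,0,0],-1],
  [[0,0,0],[0,0,0],-1],
  [[0,0,0],[0,0,0],-1],
], squeeze=50)

```text
clock: 11.92
eef_pos: [427.2, 52.3, 27.8]
tcp_rot: [3.141, -0.001, 0.114]
contact_force: [-0.6, 1.2, 5.4]
opening: 0.569
```

```bash
python3 -c "
from h import *
look('w8','focus_knob',(427,52),(0,26,32))
go(621.5,-155,120)"
```

```text
pred 0 [260.5 246.2]
pred 26 [260.5 271.8]
pred 32 [260.5 279.1]
0.64 [207.2, 207.2, 107.7, 110.9]
t 12.07 pos [427.2  52.4  27.8] F [-0.2 -0.2  5.6] op 0.57
(621.5, -155, 120) -> [0.1695, 0.2281, -0.092] [0.0, -0.001, 0.358]
```

View pics/w8.png

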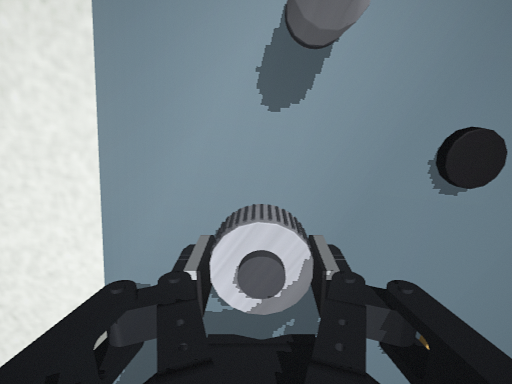

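Emit:
send_rows([
  [[0,0,-0.04],[0,0,0],-1],
  [[0,0,-0.08],[0,0,0],-1],
  [[0.02,0.027,-0.092],[0,0,0.04],-1],
  [[0.041,0.055,-0.092],[0,0,0.085],-1],
  [[0.062,0.083,-0.092],[0,0,0.13],-1],
])

```text
clock: 12.48
eef_pos: [500.4, -23.8, 123.2]
tcp_rot: [3.141, -0.007, -0.017]
contact_force: [-0.1, -0.1, -1.5]
opening: 0.568
```

```bash
python3 -c "
from h import *
go(621.5,-155,120)"
```

```text
t 12.48 pos [500.4 -23.8 123.2] F [-0.1 -0.1 -1.5] op 0.57
(621.5, -155, 120) -> [0.1233, 0.1291, 0.0041] [-0.0, -0.007, 0.228]
```

Emit:
send_rows([
  [[0.025,0.026,0.004],[0,-0.007,0.047],-1],
  [[0.05,0.052,0.004],[0,-0.007,0.094],-1],
  [[0.075,0.0785,0.004],[0,-0.007,0.141],-1],
  [[0.1,0.1045,0.004],[0,-0.007,0.188],-1],
  [[0.1233,0.1291,0.004],[0,-0.007,0.228],-1],
])

```text
clock: 12.9
eef_pos: [623.0, -156.9, 121.8]
tcp_rot: [-3.141, -0.002, -0.248]
contact_force: [1.0, 0.0, -0.8]
opening: 0.562
```

```bash
python3 -c "
from h import *
look('w9','short_tray',(621.5,-155),(3,10))
print(w2px(P('wrist'),[611,-90,3]))
go(621.5,-155,32)"
```

```text
pred 3 [251.4 191. ]
pred 10 [251.2 193.4]
0.73 [153.0, 53.4, 162.8, 175.7]
[225.2539855  121.22372768]
t 13.05 pos [ 623.1 -157.   121.4] F [-0.8 -0.2 -1.7] op 0.56
(621.5, -155, 32) -> [-0.0023, -0.0015, 0.0894] [-0.0, -0.003, -0.003]
```

View pics/w9.png

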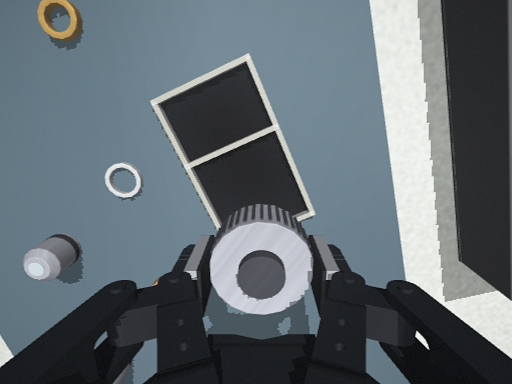

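```bash
python3 -c "
from h import *
a=lp(217,113,3); print(a)
for c in [(152,102),(248,54),(313,215),(276,128),(188,165)]: print(c,lp(*c,10))
"
```

```text
[611.8 -86.9   3. ]
(152, 102) [567.9 -67.2  10. ]
(248, 54) [646.2 -53.2  10. ]
(313, 215) [ 667.  -186.4   10. ]
(276, 128) [ 653.6 -108.9   10. ]
(188, 165) [ 578.8 -119.5   10. ]
```

Emit:
send_rows([
  [[-0.0023,-0.0025,0.03],[0,-0.003,0],-1],
  [[-0.0023,-0.0025,0.06],[0,-0.003,0],-1],
  [[-0.0023,-0.0025,0.08],[0,-0.003,0],-1],
  [[-0.0023,-0.0025,0.0885],[0,-0.003,0],-1],
  [[-0.0023,-0.0025,0.09],[0,-0.003,0],-1],
])

```text
clock: 13.47
eef_pos: [620.2, -153.0, 30.7]
tcp_rot: [-3.141, 0.003, -0.246]
contact_force: [0.1, 0.2, -0.5]
opening: 0.563
```

Emit:
send_rows([
  [[0,0,0.001],[0,0,0],-1],
  [[0,0,0.0015],[0,0,0],-1],
  [[0,0,0.002],[0,0,0],-1],
  [[0,0,0.002],[0,0,0],-1],
  [[0,0,0.002],[0,0,0],-1],
])

```text
clock: 13.88
eef_pos: [620.9, -153.0, 29.9]
tcp_rot: [-3.141, 0.002, -0.246]
contact_force: [-2.2, 0.8, 6.1]
opening: 0.569
```

Touched at the expected height; releasing.

Emit:
send_rows([
  [[0,0,-0.001],[0,0,0],0.3],
  [[0,0,-0.001],[0,0,0],0.5],
  [[0,0,-0.001],[0,0,0],0.7],
  [[0,0,-0.001],[0,0,0],0.8],
  [[0,0,-0.02],[0,0,0],0.8],
])

```text
clock: 14.3
eef_pos: [618.6, -152.5, 47.0]
tcp_rot: [-3.141, 0.007, -0.246]
contact_force: [0.6, -0.0, 0.3]
opening: 0.906
```

Emit:
send_rows([
  [[0,0,-0.03],[0,0,0],0.8],
  [[0,0,-0.07],[0,0,0],0.9],
  [[0,0,-0.1],[0,0,0],1],
  [[0,0,-0.1],[0,0,0],1],
  [[0,0,-0.1],[0,0,0],1],
])

```text
clock: 14.72
eef_pos: [620.5, -153.1, 149.0]
tcp_rot: [-3.141, 0.003, -0.246]
contact_force: [0.3, 0.6, -0.7]
opening: 1.0
```

```bash
python3 -c "
from h import *
look('w10','focus_knob',(621.5,-154),(3,29,35))
go(444.6,-166.6,130)"
```

```text
pred 3 [265.  188.9]
pred 29 [265.2 197.4]
pred 35 [265.3 199.5]
0.88 [235.9, 167.4, 60.2, 59.9]
t 14.87 pos [ 618.2 -152.5  145.5] F [ 0.8  0.6 -0.8] op 1.0
(444.6, -166.6, 130) -> [-0.1648, 0.056, 0.017] [-0.0, 0.01, 0.112]
```

View pics/w10.png

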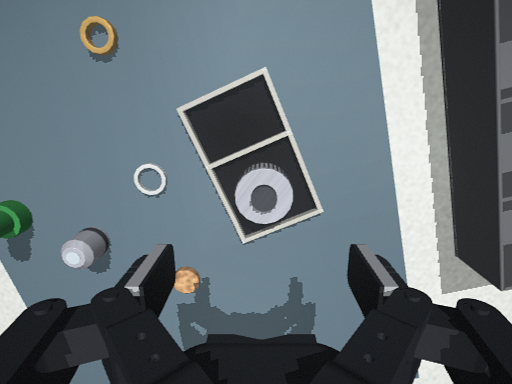

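Emit:
send_rows([
  [[-0.039,0.013,0.004],[0,0.01,0.03],1],
  [[-0.078,0.026,0.008],[0,0.01,0.06],1],
  [[-0.117,0.04,0.012],[0,0.01,0.09],1],
  [[-0.155,0.053,0.016],[0,0.01,0.112],1],
  [[-0.1648,0.056,0.017],[0,0.01,0.112],1],
])

```text
clock: 15.28
eef_pos: [436.7, -165.2, 127.3]
tcp_rot: [3.141, 0.009, -0.36]
contact_force: [0.0, 1.1, -0.4]
opening: 0.998
```

```bash
python3 -c "
from h import *
look('w11','short_objective',(444.6,-166.6),(0,30,36))
go(444.6,-166.6,30)"
```

```text
pred 0 [270.4 191.8]
pred 30 [271.2 202.7]
pred 36 [271.5 205.2]
0.62 [254.6, 176.3, 35.8, 41.1]
t 15.43 pos [ 443.9 -166.6  129.3] F [1.2 0.2 0.6] op 1.0
(444.6, -166.6, 30) -> [0.0007, -0.0002, 0.0993] [-0.0, 0.001, -0.0]
```

View pics/w11.png

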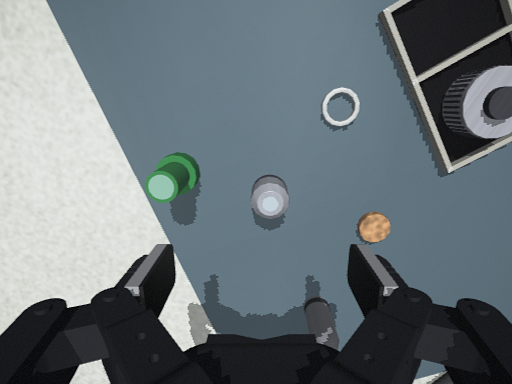

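Emit:
send_rows([
  [[0.0007,0,0.01],[0,0,0],0.1],
  [[0.0007,0,0.03],[0,0,0],0.1],
  [[0.0007,0,0.06],[0,0,0],0.1],
  [[0.0007,0,0.0985],[0,0,0],0.1],
  [[0.0007,0,0.0985],[0,0,0],0.1],
])

```text
clock: 15.85
eef_pos: [441.8, -165.3, 24.3]
tcp_rot: [-3.141, 0.011, -0.358]
contact_force: [-1.9, 0.4, -0.4]
opening: 0.549
```

Emit:
send_rows([
  [[0,0,0],[0,0,0],0],
  [[0,0,0],[0,0,0],-1],
  [[0,0,0],[0,0,0],-1],
  [[0,0,0],[0,0,0],-1],
  [[0,0,0],[0,0,0],-1],
])

```text
clock: 16.27
eef_pos: [443.0, -165.7, 25.9]
tcp_rot: [-3.141, 0.008, -0.358]
contact_force: [-0.4, -0.4, -0.2]
opening: 0.334
```

```bash
python3 -c "
from h import *
go(611.5,-88.5,120)"
```

```text
t 16.27 pos [ 443.  -165.7   25.9] F [-0.4 -0.4 -0.2] op 0.33
(611.5, -88.5, 120) -> [0.13, -0.1314, -0.0951] [-0.001, 0.007, -0.214]
```

```bash
python3 -c "
from h import *
go(611.5,-88.5,120,0.16)"
```

```text
t 16.27 pos [ 443.  -165.7   25.9] F [-0.4 -0.4 -0.2] op 0.33
(611.5, -88.5, 120) -> [0.13, -0.1314, -0.0951] [-0.002, 0.007, -0.518]
```

Emit:
send_rows([
  [[0,0,-0.04],[0,0,0],-1],
  [[0,0,-0.08],[0,0.003,0],-1],
  [[0.02,-0.02,-0.095],[0,0.007,-0.1],-1],
  [[0.046,-0.046,-0.095],[0,0.007,-0.2],-1],
  [[0.072,-0.072,-0.095],[0,0.007,-0.3],-1],
])

```text
clock: 16.68
eef_pos: [538.6, -123.9, 123.8]
tcp_rot: [-3.141, -0.005, -0.055]
contact_force: [0.0, -1.1, -1.3]
opening: 0.332
```

```bash
python3 -c "
from h import *
go(611.5,-88.5,120,0.16)"
```

```text
t 16.68 pos [ 538.6 -123.9  123.8] F [ 0.  -1.1 -1.3] op 0.33
(611.5, -88.5, 120) -> [0.0708, -0.0393, 0.0042] [0.0, -0.005, -0.215]
```

Emit:
send_rows([
  [[0.03,-0.017,0.004],[0,-0.005,-0.07],-1],
  [[0.06,-0.034,0.004],[0,-0.005,-0.14],-1],
  [[0.0708,-0.0393,0.004],[0,-0.005,-0.215],-1],
  [[0.0708,-0.0393,0.004],[0,-0.005,-0.215],-1],
  [[0.0708,-0.0393,0.004],[0,-0.005,-0.215],-1],
])

```text
clock: 17.1
eef_pos: [611.5, -88.2, 121.0]
tcp_rot: [3.141, -0.001, 0.16]
contact_force: [-0.3, -0.5, -0.6]
opening: 0.332
```

```bash
python3 -c "
from h import *
look('w12','short_tray',(611.5,-88.5),(3,10))
go(611.5,-88.5,32,0.16)"
```

```text
pred 3 [261.9 196.8]
pred 10 [262.  199.4]
0.61 [210.2, 164.1, 104.0, 145.5]
t 17.25 pos [610.2 -89.  120.6] F [-0.1 -1.2 -1. ] op 0.34
(611.5, -88.5, 32) -> [0.0014, -0.0003, 0.0886] [0.0, 0.0, -0.002]
```

View pics/w12.png

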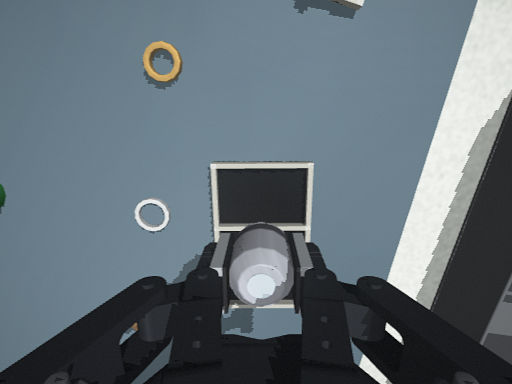

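Emit:
send_rows([
  [[0.001,-0.0003,0.03],[0,0,0],-1],
  [[0.001,-0.0003,0.06],[0,0,0],-1],
  [[0.001,-0.0003,0.078],[0,0,0],-1],
  [[0.001,-0.0003,0.086],[0,0,0],-1],
  [[0.001,-0.0003,0.088],[0,0,0],-1],
])

```text
clock: 17.67
eef_pos: [609.4, -89.0, 31.3]
tcp_rot: [-3.141, 0.003, 0.157]
contact_force: [-0.1, -1.1, -0.1]
opening: 0.334
```

Emit:
send_rows([
  [[0,0,0.001],[0,0,0],-1],
  [[0,0,0.0018],[0,0,0],-1],
  [[0,0,0.0025],[0,0,0],-1],
  [[0,0,0.0025],[0,0,0],-1],
  [[0,0,0.0025],[0,0,0],-1],
])

```text
clock: 18.08
eef_pos: [609.9, -89.0, 29.6]
tcp_rot: [-3.141, 0.002, 0.156]
contact_force: [0.5, -0.1, -0.1]
opening: 0.337
```

Emit:
send_rows([
  [[0,0,0.001],[0,0,0],-1],
  [[0,0,0.0015],[0,0,0],-1],
  [[0,0,0.002],[0,0,0],-1],
  [[0,0,0.002],[0,0,0],-1],
  [[0,0,0.002],[0,0,0],-1],
])

```text
clock: 18.5
eef_pos: [609.9, -89.0, 27.6]
tcp_rot: [-3.141, 0.002, 0.156]
contact_force: [-0.6, 0.0, 0.6]
opening: 0.329
```

Emit:
send_rows([
  [[0,0,0.001],[0,0,0],-1],
  [[0,0,0.0015],[0,0,0],-1],
  [[0,0,0.002],[0,0,0],-1],
  [[0,0,0.002],[0,0,0],-1],
  [[0,0,0.002],[0,0,0],-1],
])

```text
clock: 18.92
eef_pos: [610.0, -89.0, 27.4]
tcp_rot: [-3.141, 0.002, 0.157]
contact_force: [-6.1, 0.8, 19.6]
opening: 0.336
```

```bash
python3 -c "
from h import *
look('w13','short_objective',(611.5,-88.5),(3,10))
"
```

```text
pred 3 [263.8 248.1]
pred 10 [263.9 254.5]
0.85 [228.8, 222.4, 65.4, 84.2]
```

View pics/w13.png

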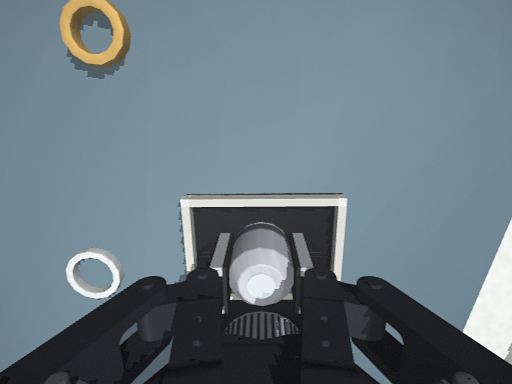

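Emit:
send_rows([
  [[0,0,-0.0015],[0,0,0],-0.25],
  [[0,0,-0.0015],[0,0,0],-0.15],
  [[0,0,-0.0015],[0,0,0],-0.1],
  [[0,0,-0.0015],[0,0,0],-0.1],
  [[0,0,-0.005],[0,0,0],-0.1],
])

```text
clock: 19.48
eef_pos: [609.4, -88.9, 31.6]
tcp_rot: [-3.141, 0.003, 0.157]
contact_force: [-0.8, 0.5, 0.5]
opening: 0.449
```

Emit:
send_rows([
  [[0,0,-0.02],[0,0,0],-0.1],
  [[0,0,-0.06],[0,0,0],0.1],
  [[0,0,-0.1],[0,0,0],0.8],
  [[0,0,-0.12],[0,0,0],1],
  [[0,0,-0.12],[0,0,0],1],
])

```text
clock: 19.9
eef_pos: [612.8, -89.4, 157.0]
tcp_rot: [3.14, -0.005, 0.157]
contact_force: [0.9, 1.2, -0.5]
opening: 0.945
```

```bash
python3 -c "
from h import *
look('w14','short_objective',(611.5,-88.5),(3,33,39))
go(446.9,-294.7,150)"
```

```text
pred 3 [260.8 185.4]
pred 33 [260.8 194.7]
pred 39 [260.8 196.8]
0.92 [241.7, 166.5, 34.8, 45.0]
t 20.05 pos [609.3 -88.9 151.1] F [ 0.2 -0.1  0.5] op 1.0
(446.9, -294.7, 150) -> [-0.1925, 0.178, 0.0017] [0.001, 0.004, 0.74]
```

View pics/w14.png

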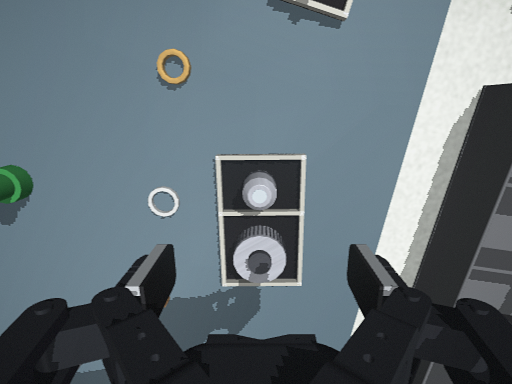

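Emit:
send_rows([
  [[-0.029,0.027,0.001],[0,0.004,0.1],1],
  [[-0.058,0.054,0.001],[0,0.004,0.2],1],
  [[-0.087,0.081,0.001],[0,0.004,0.31],1],
  [[-0.116,0.108,0.001],[0,0.004,0.42],1],
  [[-0.145,0.134,0.001],[0,0.004,0.53],1],
])

```text
clock: 20.47
eef_pos: [484.6, -244.4, 148.6]
tcp_rot: [-3.142, 0.003, -0.378]
contact_force: [0.8, -0.8, -0.2]
opening: 0.997
```

```bash
python3 -c "
from h import *
go(446.9,-294.7,150)"
```

```text
t 20.47 pos [ 484.6 -244.4  148.6] F [ 0.8 -0.8 -0.2] op 1.0
(446.9, -294.7, 150) -> [-0.0164, 0.0607, -0.0014] [0.0, 0.003, 0.205]
```

Emit:
send_rows([
  [[-0.008,0.03,-0.0014],[0,0.003,0.1],1],
  [[-0.0164,0.0607,-0.0014],[0,0.003,0.205],1],
  [[-0.0164,0.0607,-0.0014],[0,0.003,0.205],1],
  [[-0.0164,0.0607,-0.0014],[0,0.003,0.205],1],
  [[-0.0164,0.0607,-0.0014],[0,0.003,0.205],1],
])

```text
clock: 20.88
eef_pos: [446.4, -294.3, 148.8]
tcp_rot: [3.142, 0.002, -0.583]
contact_force: [0.2, -0.4, 0.3]
opening: 0.998
```

```bash
python3 -c "
from h import *
look('w15','long_objective',(446.9,-294.7),(0,46,64))
go(446.9,-294.7,42)"
```

```text
pred 0 [262.5 187.3]
pred 46 [262.6 202.8]
pred 64 [262.7 210.6]
0.87 [250.3, 173.2, 25.1, 40.5]
t 21.03 pos [ 447.4 -293.7  149.5] F [ 0.2  0.5 -0.5] op 1.0
(446.9, -294.7, 42) -> [0.0002, 0.0011, 0.1075] [0.0, 0.001, 0.002]
```

View pics/w15.png

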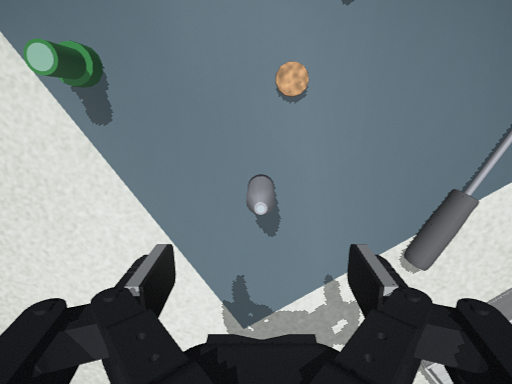

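Emit:
send_rows([
  [[-0.001,0,0.03],[0,0,0],0.4],
  [[-0.001,0,0.065],[0,0,0],0.2],
  [[-0.001,0,0.095],[0,0,0],0.2],
  [[-0.001,0,0.105],[0,0,0],0.2],
  [[-0.001,0,0.1075],[0,0,0],0.2],
])

```text
clock: 21.45
eef_pos: [445.6, -291.6, 39.9]
tcp_rot: [3.141, 0.005, -0.58]
contact_force: [-0.3, -0.1, 0.3]
opening: 0.602
```

Emit:
send_rows([
  [[0,0,0],[0,0,0],-1],
  [[0,0,0],[0,0,0],-1],
  [[0,0,0],[0,0,0],-1],
  [[0,0,0],[0,0,0],-1],
  [[0,0,0],[0,0,0],-1],
])

```text
clock: 21.87
eef_pos: [446.4, -292.1, 41.2]
tcp_rot: [3.142, 0.003, -0.58]
contact_force: [-0.2, 0.1, 4.4]
opening: 0.266
```

```bash
python3 -c "
from h import *
go(645.5,210,140,0.2)"
```

```text
t 21.87 pos [ 446.4 -292.1   41.2] F [-0.2  0.1  4.4] op 0.27
(645.5, 210, 140) -> [-0.1087, -0.5291, -0.0985] [-0.001, 0.003, -0.78]
```

Emit:
send_rows([
  [[0,0,-0.04],[0,0,0],-1],
  [[0,0,-0.08],[0,0,0],-1],
  [[-0.006,-0.03,-0.0985],[0,0.003,-0.05],-1],
  [[-0.014,-0.07,-0.0985],[0,0.003,-0.1],-1],
  [[-0.022,-0.109,-0.0985],[0,0.003,-0.16],-1],
])

```text
clock: 22.28
eef_pos: [489.3, -188.9, 142.3]
tcp_rot: [-3.141, -0.005, -0.42]
contact_force: [1.4, 0.2, -1.4]
opening: 0.267
```

```bash
python3 -c "
from h import *
go(645.5,210,140,0.2)"
```

```text
t 22.28 pos [ 489.3 -188.9  142.3] F [ 1.4  0.2 -1.4] op 0.27
(645.5, 210, 140) -> [-0.0201, -0.428, 0.0024] [0.001, -0.005, -0.62]
```

Emit:
send_rows([
  [[-0.002,-0.04,0.0024],[0,-0.005,-0.06],-1],
  [[-0.004,-0.08,0.0024],[0,-0.005,-0.12],-1],
  [[-0.006,-0.12,0.0024],[0,-0.005,-0.18],-1],
  [[-0.0075,-0.16,0.0024],[0,-0.005,-0.24],-1],
  [[-0.0095,-0.2,0.0024],[0,-0.005,-0.3],-1],
])

```text
clock: 22.7
eef_pos: [562.7, -0.6, 140.6]
tcp_rot: [3.141, -0.001, -0.117]
contact_force: [1.2, -0.2, -0.9]
opening: 0.266
```

```bash
python3 -c "
from h import *
go(645.5,210,140,0.2)"
```

```text
t 22.7 pos [562.7  -0.6 140.6] F [ 1.2 -0.2 -0.9] op 0.27
(645.5, 210, 140) -> [0.0576, -0.2188, 0.0006] [0.0, -0.001, -0.317]
```

Emit:
send_rows([
  [[0.0105,-0.04,0],[0,0,-0.06],-1],
  [[0.021,-0.08,0],[0,0,-0.12],-1],
  [[0.0316,-0.12,0],[0,0,-0.18],-1],
  [[0.042,-0.16,0],[0,0,-0.24],-1],
  [[0.0525,-0.2,0],[0,0,-0.3],-1],
])

```text
clock: 23.12
eef_pos: [638.5, 193.6, 141.3]
tcp_rot: [3.141, -0.001, 0.186]
contact_force: [0.1, 0.2, -1.1]
opening: 0.261
```

```bash
python3 -c "
from h import *
go(645.5,210,130,0.2)"
```

```text
t 23.12 pos [638.5 193.6 141.3] F [ 0.1  0.2 -1.1] op 0.26
(645.5, 210, 130) -> [0.0099, -0.0148, 0.0113] [0.0, -0.001, -0.014]
```

Emit:
send_rows([
  [[0.0099,-0.0148,0.0113],[0,0,-0.014],-1],
  [[0.0099,-0.0148,0.0113],[0,0,-0.014],-1],
  [[0.0099,-0.0148,0.0113],[0,0,-0.014],-1],
  [[0.0099,-0.0148,0.0113],[0,0,-0.014],-1],
  [[0.0099,-0.0148,0.0113],[0,0,-0.014],-1],
])

```text
clock: 23.53
eef_pos: [645.3, 208.8, 130.4]
tcp_rot: [3.141, -0.001, 0.199]
contact_force: [0.5, 0.7, -2.0]
opening: 0.268
```

```bash
python3 -c "
from h import *
look('w16','long_tray',(645.5,210),(3,10))
go(645.5,210,46,0.2)"
```

```text
pred 3 [261.1 192.1]
pred 10 [261.1 194.4]
0.61 [202.7, 122.8, 102.6, 211.8]
t 23.68 pos [645.6 208.9 130.5] F [-0.7 -0.3 -0.7] op 0.26
(645.5, 210, 46) -> [0.0, -0.0011, 0.0845] [0.0, -0.002, -0.002]
```

View pics/w16.png

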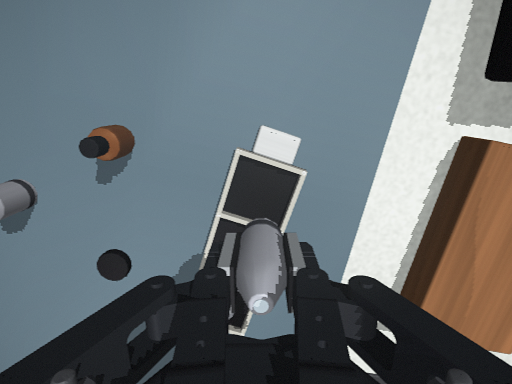

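Emit:
send_rows([
  [[0.001,-0.001,0.03],[0,0,0],-1],
  [[0.001,-0.001,0.06],[0,0,0],-1],
  [[0.001,-0.001,0.076],[0,0,0],-1],
  [[0.001,-0.001,0.083],[0,0,0],-1],
  [[0.001,-0.001,0.0845],[0,0,0],-1],
])

```text
clock: 24.1
eef_pos: [645.8, 209.3, 44.9]
tcp_rot: [3.141, 0.0, 0.198]
contact_force: [-0.6, -0.1, -1.2]
opening: 0.265
```

Emit:
send_rows([
  [[0,0,0.001],[0,0,0],-1],
  [[0,0,0.0015],[0,0,0],-1],
  [[0,0,0.002],[0,0,0],-1],
  [[0,0,0.002],[0,0,0],-1],
  [[0,0,0.002],[0,0,0],-1],
])

```text
clock: 24.52
eef_pos: [646.6, 209.4, 44.3]
tcp_rot: [3.141, -0.002, 0.198]
contact_force: [-0.5, -0.9, 6.8]
opening: 0.265
```

Emit:
send_rows([
  [[0,0,-0.001],[0,0,0],-0.3],
  [[0,0,-0.001],[0,0,0],-0.1],
  [[0,0,-0.001],[0,0,0],0],
  [[0,0,-0.001],[0,0,0],0],
  [[0,0,-0.015],[0,0,0],0],
])

```text
clock: 24.93
eef_pos: [644.7, 208.9, 57.0]
tcp_rot: [3.14, 0.003, 0.198]
contact_force: [-0.3, -0.4, -0.1]
opening: 0.499
```

Emit:
send_rows([
  [[0,0,-0.03],[0,0,0],0.2],
  [[0,0,-0.07],[0,0,0],0.5],
  [[0,0,-0.11],[0,0,0],1],
  [[0,0,-0.14],[0,0,0],1],
  [[0,0,-0.14],[0,0,0],1],
])

```text
clock: 25.35
eef_pos: [648.6, 210.3, 205.7]
tcp_rot: [-3.141, -0.008, 0.198]
contact_force: [1.0, -0.2, 0.7]
opening: 1.0
```

```bash
python3 -c "
from h import *
look('w17','long_objective',(645.5,210),(3,49,67))
go(480,0,300)"
```

```text
pred 3 [258.4 174.3]
pred 49 [258.3 185.2]
pred 67 [258.2 190.4]
0.74 [250.3, 165.7, 21.9, 31.5]
t 25.5 pos [644.9 209.1 197.7] F [-1.6  0.5 -0.4] op 1.0
(480, 0, 300) -> [-0.203, 0.1727, -0.1016] [0.001, 0.002, 0.198]
```

View pics/w17.png

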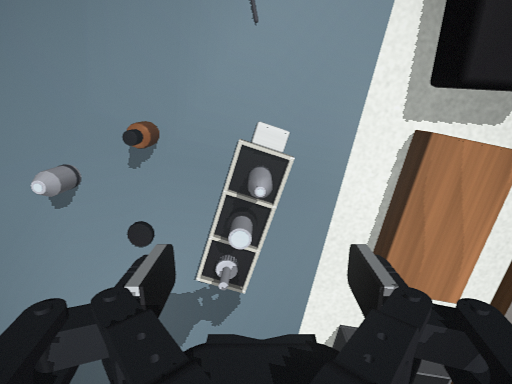

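```bash
python3 -c "
from h import *
go(400,420,300,0.6)"
```

```text
t 25.5 pos [644.9 209.1 197.7] F [-1.6  0.5 -0.4] op 1.0
(400, 420, 300) -> [-0.199, -0.2548, -0.1021] [0.001, 0.002, -0.402]
```

Emit:
send_rows([
  [[-0.02,-0.025,-0.02],[0,0,-0.05],1],
  [[-0.042,-0.053,-0.04],[0,0,-0.1],1],
  [[-0.066,-0.083,-0.05],[0,0,-0.15],1],
  [[-0.09,-0.113,-0.06],[0,0,-0.2],1],
  [[-0.114,-0.143,-0.07],[0,0,-0.25],1],
])

```text
clock: 25.92
eef_pos: [503.1, 327.2, 266.7]
tcp_rot: [3.141, 0.005, 0.45]
contact_force: [0.9, 0.2, -1.0]
opening: 0.999
```

Emit:
send_rows([
  [[-0.02,-0.03,-0.02],[0,0,-0.05],1],
  [[-0.04,-0.06,-0.03],[0,0,-0.1],1],
  [[-0.06,-0.08,-0.03],[0,0,-0.15],1],
  [[-0.06,-0.08,-0.03],[0,0,-0.15],1],
  [[-0.06,-0.08,-0.03],[0,0,-0.15],1],
])

```text
clock: 26.33
eef_pos: [412.7, 373.4, 295.9]
tcp_rot: [3.141, 0.008, 0.602]
contact_force: [-0.0, 0.9, 0.0]
opening: 1.003
```

```bash
python3 -c "
from h import *
print(status.sense()['eef_pos'],status.sense()['contact_force'],status.sense()['clock'])
a=viewer.grab_frame('top')[:,:,::-1];b=viewer.grab_frame('scene')[:,:,::-1]
cv2.imwrite('pics/top9.png',cv2.resize(a[100:260,100:340],None,fx=3.2,fy=3.2,interpolation=cv2.INTER_CUBIC))
cv2.imwrite('pics/sc9.png',cv2.resize(b[110:320,120:420],None,fx=2.6,fy=2.6,interpolation=cv2.INTER_CUBIC))
"
```

```text
[412.68519253 373.42707069 295.91836658] [-0.01261543  0.9188633   0.00429911] 26.3333
```

View pics/top9.png

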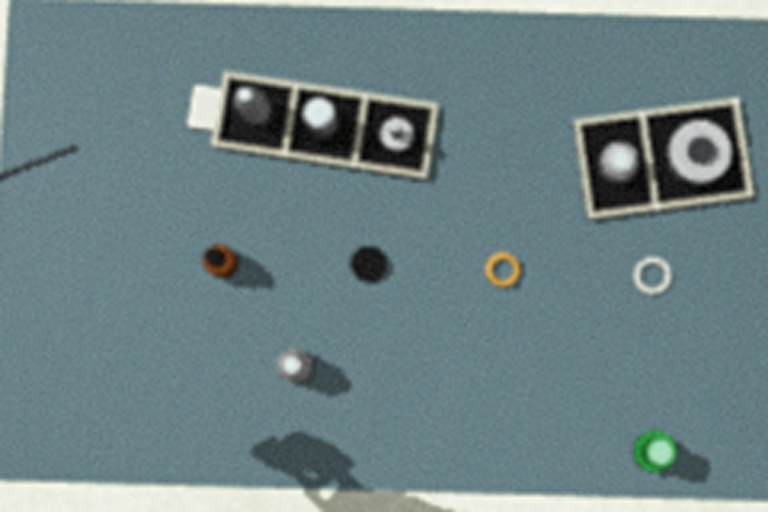

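View pics/sc9.png

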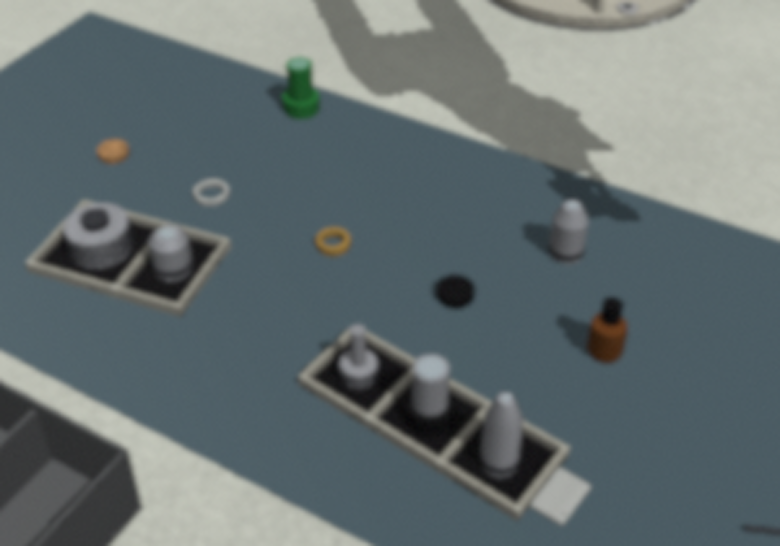

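```bash
python3 -c "
from rig import *
from rig import job,status
print(status.sense()['qvel'].round(3)); print(job.sign_off())"
```

```text
[-0.018  0.006 -0.01   0.     0.003 -0.   ]
the job is handed in; nothing more can be done
None
```

I placed all five parts in their bays and handed the job in at about 26.5 s of the 106 s allowed. Sign-off gave no verdict.

- **Three-bay tray:** from the tab, the long objective, then the eyepiece, then the thumb screw.
- **Two-bay tray:** the focusing knob in the large bay and the short objective in the small bay.

**Final checks:** the last top and scene pictures show all five parts upright and near the centres of their bays. The middle objective and the amber bottle look unmoved, and so do the look-alikes, including the green eyepiece. The gripper was clear of everything, about 300 mm up. I judged the final positions by eye in the pictures and did not measure each part again.

**What disagreed:**
- My estimates of where things stood differed by 2–4 mm between the top and wrist cameras, well inside the 17 mm tolerance.
- While descending to the short objective the arm overshot by about 6 mm and gripped lower than planned. It briefly pressed the part onto the tray floor with about 20 N. The pictures after release show it standing normally.

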